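# Line a well plate up under a pin replicator and dip it

### The job

On the console, wind the plate stage along with the outer handwheel and stop with the plate's first row of wells about half a well's width short of the row of pins, then creep the head across with the small inner knob until the pins stand over the middle of that row. Then press the pin head down to its stop by its round pad and let it spring back up. Do not touch the plate or its slide, do not dip the pins before the row is under them, and leave the other things on the bench where they are.

Things in the scene. Friction and masses are not known exactly. Their poses are not given: they have to be found in the camera images.
- station: the replicator press, a white machine fixed to the bench: base 205 mm (its x) by 262 mm (its y), 30 mm high; a C-shaped frame with its column on the +x side, and on the arm's end a head block that slides along y; the plate slide also travels along y. Origin: on the bench, under the mid-travel of the pin row's middle; the row of six pins lies along x, 19.3 mm apart
- first_row (a point): middle of the first row of six wells, at the plate's top face. The first row is the one at the plate's end facing the pins, 14 mm in from that end; it starts 41 to 83 mm from the pins on their +y side (station's axes). It is under the pins when this point and pin_tips have the same y in the station's frame
- carriage: the plate slide with the white 24-well plate on it (plate 128 mm along the station's x, 86 mm along its y, top face 70 mm above the bench; four rows of six wells, openings 16 mm across, 19.3 mm apart). Driven by the outer handwheel; not to be touched. Origin on the bench under the middle of the first row
- pin_tips (a point): middle of the row of six steel pins, at their tips, with the station's axes; 82 mm above the bench and 12 mm above the plate while the head is up. Lies at x = 0 and, with the inner knob's turn, y = -7.5 to +8 mm in the station's frame
- pin_head (a joint): how far the sprung pin head is pressed down, m: 0 up, 0.022 at its stop (pins 10 mm deep in the wells). The spring needs about 4 N to start and 10 N at the stop, and lifts the head when let go
- press_pad (a point): middle of the top face of the pin head's round black press pad, 54 mm across and 19 mm thick, top 225 mm above the bench while up; pressed straight down
- console: the drive console, a white low box fixed to the bench, 200 mm (its x, from -80 to +120 mm) by 172 mm (its y), deck 46 mm high, display ridge 60 mm high along its +x end (x above 76 mm). Origin: on the bench under the common upright axis of the two knobs
- wheel_axis (a point): point on the knobs' common axis, level with the top face of the outer handwheel (70 mm above the bench)
- coarse_wheel (a joint): turn of the outer handwheel, rad, growing clockwise seen from above (range 0 to 9.4). A black disc 124 mm across and 20 mm thick with an upright spinner post; 1 rad clockwise moves the plate 16 mm towards the station's -y, to the pins. It stays where it is left; about 2 N on the post turns it
- wheel_post (a point): middle of the handwheel's upright aluminium spinner post (14 mm thick, 36 mm tall above the wheel's top face, top 106 mm above the bench), 48 mm off the axis, 18 mm above the wheel's face; at joint 0 it lies on the console's +x side
- fine_knob (a joint): turn of the inner knob, rad, growing clockwise seen from above (range 0 to 5.2, starts below 0.6). 1 rad clockwise moves the head block with the pins 3 mm towards the station's +y, to the first row. It stays where it is left; it takes 0.03 N m to turn
- fine_grip (a point): middle of the inner knob to grip, on the axis: a knurled aluminium knob 32 mm across and 28 mm tall standing 2 mm above the wheel's face, top 100 mm above the bench; this point is 91 mm above the bench, 21 mm above the wheel's face. The wheel's post stands 25 mm clear of it
- fine_mark (a point): outer end of the short black line on the inner knob's top, 14 mm off the axis; it turns with the knob
- tube_rack: loose blue tube rack with capped tubes, 100 by 210 by 82 mm; origin under its middle; leave alone
- wash_bottle: loose white bottle with a red cap, 68 mm across, 210 mm tall; origin under its middle; leave alone
- dish_stack: loose stack of four culture dishes, 90 mm across, 64 mm tall; origin under its middle; leave alone
- spare_plate: loose spare 24-well plate lying on the bench, 86 by 128 by 19 mm; origin under its middle; leave alone
- tip_box: loose grey box of pipette tips, 84 by 122 by 61 mm; origin under its middle; leave alone
- beaker: loose glass beaker, 72 mm across, 95 mm tall; origin under its middle; leave alone
- pipette: loose white pipette lying down, 270 mm long along its x axis, 30 mm high; origin under its middle; leave alone

How it is judged:
On the way, in this order (a step that is already met when the one before it is completed fails the run):
1. the first row stands still 3 to 12 mm short of the pins, wound there with the handwheel (y of first_row in the frame of pin_tips between 0.003 and 0.012 m and velocity of joint coarse_wheel between -0.1 and 0.1 rad/s), for 0.3 s.
2. the inner knob has been turned and the first row stands under the pins, within 1.5 mm (y of first_row in the frame of pin_tips between -0.0015 and 0.0015 m and distance of fine_mark from where it was at the start of the episode above 0.005 m), for 0.3 s.
3. the pin head is pressed down to its stop (at least 19 of 22 mm) (value of joint pin_head above 0.019 m), for 0.1 s.
At the end, for the whole second after the job is handed in: the first row of wells stands at rest under the pins, within 1.5 mm along the stage's travel, and the pin head is back up (within 3 mm) after having been pressed to its stop (y of first_row in the frame of pin_tips between -0.0015 and 0.0015 m and value of joint pin_head below 0.003 m and velocity of joint coarse_wheel between -0.05 and 0.05 rad/s); the robot touches nothing.
It fails at once if the pins were dipped (head more than 10 mm down) while the row was more than 3 mm off (value of joint pin_head above 0.01 m and (y of first_row in the frame of pin_tips above 0.003 m or y of first_row in the frame of pin_tips below -0.003 m)).
It fails at once if the plate or its slide was touched (contact force between any of the fingers, the arm and carriage above 1 N).
It fails at once if another thing on the bench was moved by more than 30 mm (distance of any of tube_rack, wash_bottle, dish_stack, spare_plate, tip_box, beaker, pipette from where it was at the start of the episode above 0.03 m).
It also fails if it takes over 72 s, if anything falls off the work surface, if the arm or the gripper's body presses on something with over 40 N, if the wrist force passes 120 N, or if a joint passes its speed limit or range.

### The arm

A 6-joint arm with a two-finger parallel gripper is mounted at the origin on the work surface. World frame = base frame: x ahead of the robot, y to its left, z up, the work surface at z = 0. Lengths are in m, angles in rad, forces in N, time in s.
With the tool pointing down it reaches from about 0.35 to 0.775 m from the base axis. Payload 7.3 kg.
Tool frame: the origin (TCP) lies where the fingers leave the gripper's body, on its centre line; the fingertips stand 66 mm ahead of it and the grasp point (between the pads) lies 47 mm ahead of it (robot.tips_ahead is the distance from the TCP to the fingertips, in m); z points along the fingers, y is the line along which they close (so a half turn about z gives the same grasp; the last joint's range is limited). The gripper opens to 92 mm and grips with 3 to 60 N. Pads are 19 mm wide; open, the fingers measure 130 mm over their backs; the gripper's body (75 mm by 190 mm) begins 47 mm behind the grasp point.
Start: joints at [0.97, 0.342, 1.524, -0, 1.275, -0.146], TCP at [0.231, 0.472, 0.292] pointing down, gripper open.
Joint ranges: [-2.53, 2.53], [-0.77, 2.02], [0.04, 2.7], [-1, 4.14], [0.28, 2.66], [-3.11, 3.11]. Speed limits (rad/s): [2.57, 2.57, 3.14, 3.14, 3.14, 3.14].

### API

Orientations are given as [roll, pitch, yaw] about the fixed x, y, z axes, in that order (R = Rz(yaw) Ry(pitch) Rx(roll)).
In Python, from cell import robot gives the robot as it stands.
- The arm moves only by the shell command python3 -m inch 'ROWS' [FORCE]. ROWS is a JSON object of lists of equal length, an entry for each row: "travel": the shift along the tool's x, y, z in mm, a list of three; "turn": the turn about the tool's z in units of 5 degrees (1.0 is 5 degrees); "claw": the closure, from -1 (fully open) to 1 (shut). A call has 1 to 12 rows; each row is the pose to reach, as a shift and turn from the pose commanded when the call began, along the tool's axes at that moment; what a row does not reach only later rows make up. A row lasts 1/10 s, in which the tool goes at most 50 mm and 8.59 degrees, less where a joint would pass 70% of its speed; a pose out of reach is approached as far as the arm can. A call with a gripper value outside its range is refused whole. The fingers move at their own pace and stop on an object; FORCE is the grip in N (left out, the last holds). Time passes only in rows, so rows that repeat a pose let the fingers close. It gives the time, the measured TCP pose, the force, the opening and the grip force at its end, in the units of the state.
- robot.observe(): the state, without advancing time (a new reading comes with each control period).
- robot.read_camera(name): name is "side" or "top" or "wrist"; returns a dict with "pixels" (480x640x3 uint8, red, green, blue), "fx", "fy", "cx", "cy" (pixels), "cam_to_world" (4x4, takes a point from camera to world coordinates). Camera axes: x right, y down, z forward; pixel columns grow to the right and rows downward; lengths in m; the calibration is good to about 2 mm. A picture is of the moment at which its call begins. There is no depth.
- robot.hand_in(): hands the job in; it is judged then, once.
The state is a dict: "time": time; "qpos": joint angles; "qvel": joint speeds; "joint_efforts": joint torques, N m; "tool_pos": TCP position; "tool_rot": TCP orientation; "contact_force": force on the tool from outside, world axes, zero at the start; "torque": the same for the moment, N m; "opening": finger opening in m; "grip_force": force on a finger pad.
Only numpy, scipy, OpenCV 4.12 (cv2) and the standard library are available. Lean on these libraries where they do the work, as an engineer would, in place of code of your own. Each camera call takes 0.05 s, during which the arm holds its last target. There are 200 camera calls.

## Working session

There is one attempt and no reset: what is moved stays moved. The work goes in short steps, Python scripts to look and compute and a shell command to move; the robot and the scene stay as the last step left them, time stands still between calls to the robot, and variables do not carry over. Pictures are saved under pics/ and viewed, at most 10 in all, crops included, and the job is handed in when it is done.

```bash
mkdir -p pics; ls; python3 - <<'E'
from cell import robot
import cv2
for n in ("top","side"):
    c=robot.read_camera(n); cv2.imwrite(f"pics/{n}0.png",c["pixels"][...,::-1])
    print(n,c["fx"],c["fy"],c["cx"],c["cy"],c["cam_to_world"])
print(robot.observe())
E
```

```text
pics
top 465.88183762829203 465.88183762829203 313.2379245948547 229.10564599696747 [[ 1.99725128e-03 -9.90295602e-01  1.38962696e-01  3.43561688e-01]
 [-9.99779731e-01  9.25862990e-04  2.09674213e-02 -1.97115793e-03]
 [-2.08926055e-02 -1.38973964e-01 -9.90075622e-01  1.42851262e+00]
 [ 0.00000000e+00  0.00000000e+00  0.00000000e+00  1.00000000e+00]]
side 572.2587651881981 572.2587651881981 318.1751834283682 239.74128240773794 [[ 0.90237545 -0.2668467   0.3383953   0.02766689]
 [-0.43081084 -0.53856704  0.72411848 -1.03028212]
 [-0.01098007 -0.7992111  -0.60095013  1.0023369 ]
 [ 0.          0.          0.          1.        ]]
{'time': 0.1, 'qpos': array([ 9.70009283e-01,  3.42702612e-01,  1.52488171e+00, -4.56401209e-06,
        1.27535480e+00, -1.46004521e-01]), 'qvel': array([-0.00039606, -0.00111043, -0.00231508, -0.00171394, -0.00023404,
        0.00019958]), 'joint_efforts': array([ 2.19120891e-03, -4.32001984e+01, -2.44693941e+01,  7.20994477e-02,
        5.25442546e-02, -4.35633115e-05]), 'tool_pos': array([0.23045925, 0.47144257, 0.29160254]), 'tool_rot': array([-3.14025988e+00, -1.91574295e-04,  2.68681134e+00]), 'contact_force': array([-0.19181156, -0.43609988, -0.71117634]), 'torque': array([-0.00545584,  0.07687085, -0.01211667]), 'grip_force': 0.0, 'opening': 0.09169942314403165}
```

View pics/top0.png

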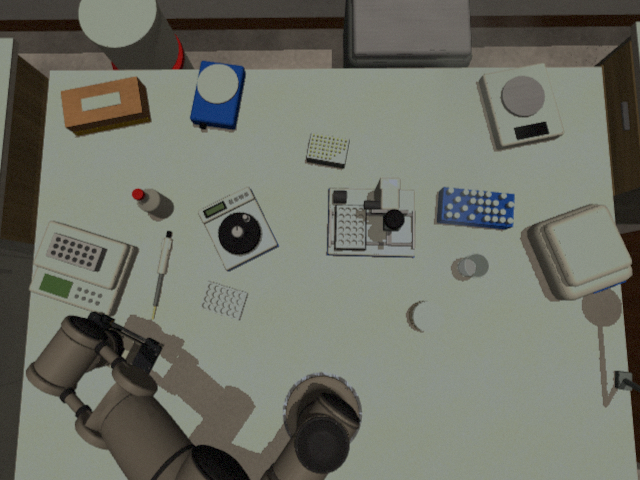

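View pics/side0.png

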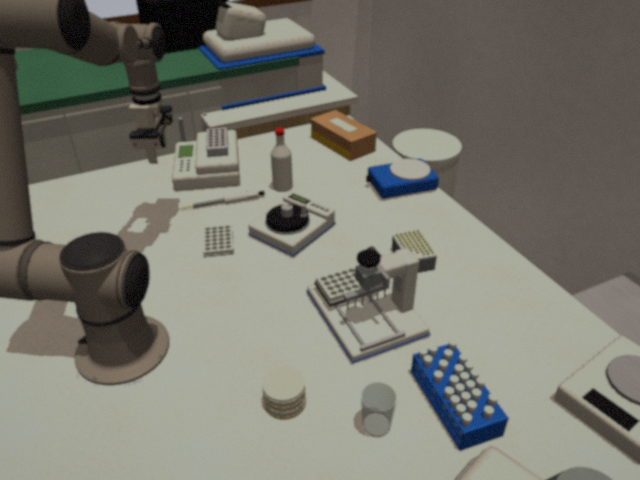

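The top view shows the console around (238,230), with its display ridge towards +x and tilted. The station is at about (372,222), with the plate on its left (+y) and the pad at (394,220). I'll enlarge these two areas.

```bash
python3 - <<'E'
import cv2,numpy as np
t=cv2.imread("pics/top0.png")
a=cv2.resize(t[180:275,190:285],(400,400),interpolation=cv2.INTER_CUBIC)
b=cv2.resize(t[170:265,322:417],(400,400),interpolation=cv2.INTER_CUBIC)
cv2.imwrite("pics/crop1.png",np.hstack([a,b]))
E
cat >lib.py <<'E'
import numpy as np, cv2
from scipy.spatial.transform import Rotation as R
def ray(c,uv,z):
    T=c["cam_to_world"]; d=T[:3,:3]@np.array([(uv[0]-c["cx"])/c["fx"],(uv[1]-c["cy"])/c["fy"],1])
    o=T[:3,3]; return o+d*(z-o[2])/d[2]
def proj(c,p):
    T=c["cam_to_world"]; q=T[:3,:3].T@(np.asarray(p)-T[:3,3])
    return np.array([c["fx"]*q[0]/q[2]+c["cx"],c["fy"]*q[1]/q[2]+c["cy"]])
E
```

```text
(no output)
```

View pics/crop1.png

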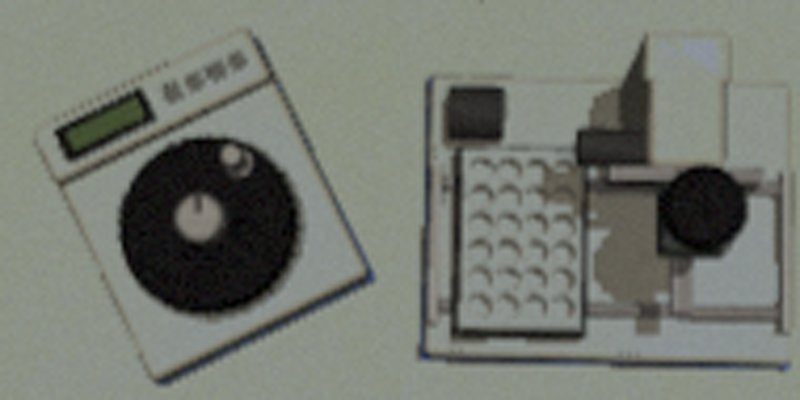

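```bash
python3 - <<'E'
from cell import robot
from lib import *
c=robot.read_camera("top")
A=lambda x,y:(190+x/4.2105,180+y/4.2105); B=lambda x,y:(322+(x-400)/4.2105,170+y/4.2105)
for n,uv,z in [("wheel",A(210,228),.07),("knob",A(199,218),.1),("posttop",A(232,155),.106),("postbase",A(245,165),.07),
 ("cons TL",A(37,135),.06),("cons TR",A(252,32),.06),("cons BL",A(158,382),.03),("cons BR",A(373,278),.046),
 ("row1 top",B(565,165),.07),("row1 bot",B(566,305),.07),("row4 top",B(481,165),.07),("row4 bot",B(481,305),.07),("pad",B(703,209),.225),("st BL",B(421,357),0.0),("st TL",B(430,77),.03),("st BR",B(788,367),0.0)]:
    print(n,np.round(ray(c,uv,z),4))
w=robot.read_camera("wrist"); cv2.imwrite("pics/w0.png",w["pixels"][...,::-1])
T=robot.observe(); M=np.eye(4); M[:3,:3]=R.from_euler("xyz",T["tool_rot"]).as_matrix(); M[:3,3]=T["tool_pos"]
print(np.round(np.linalg.inv(M)@w["cam_to_world"],3), w["fx"],w["cx"],w["cy"])
E
```

```text
wheel [0.5194 0.2433 0.07  ]
knob [0.5224 0.2456 0.1   ]
posttop [0.5652 0.2229 0.106 ]
postbase [0.5641 0.2196 0.07  ]
cons TL [0.5876 0.3703 0.06  ]
cons TR [0.6621 0.2183 0.06  ]
cons BL [0.4138 0.2851 0.03  ]
cons BR [0.4867 0.1307 0.046 ]
row1 top [ 0.5936 -0.1149  0.07  ]
row1 bot [ 0.4947 -0.1144  0.07  ]
row4 top [ 0.5937 -0.056   0.07  ]
row4 bot [ 0.4947 -0.0553  0.07  ]
pad [ 0.5372 -0.1869  0.225 ]
st BL [ 0.4644 -0.0141  0.    ]
st TL [ 0.6662 -0.0208  0.03  ]
st BR [ 0.4572 -0.2805  0.    ]
[[-0.    -0.957 -0.291  0.08 ]
 [ 1.    -0.    -0.001  0.001]
 [ 0.    -0.291  0.957 -0.094]
 [ 0.     0.     0.     1.   ]] 390.2060985601091 319.81350709777894 234.6586856491054
```

```bash
python3 -m inch '{"travel":[[-40,-8,0],[-80,-15,0],[-120,-23,10],[-160,-30,20],[-200,-38,30],[-240,-45,40],[-280,-52,50],[-320,-60,50],[-360,-67,50],[-400,-75,50],[-410,-76,50],[-410,-76,50]],"turn":[0,0,0,0,0,0,0,0,0,0,0,0],"claw":[-1,-1,-1,-0.5,-0.3,-0.3,-0.3,-0.3,-0.3,-0.3,-0.3,-0.3]}' 5
python3 - <<'E'
from cell import robot
import cv2
w=robot.read_camera("wrist"); cv2.imwrite("pics/w1.png",w["pixels"][...,::-1])
E
```

```text
time: 1.4
tool_pos: [0.5664, 0.2221, 0.2416]
tool_rot: [-3.141, -0.001, 2.684]
contact_force: [-0.5, 1.1, -0.4]
opening: 0.0594
grip_force: 0.0
```

View pics/w1.png

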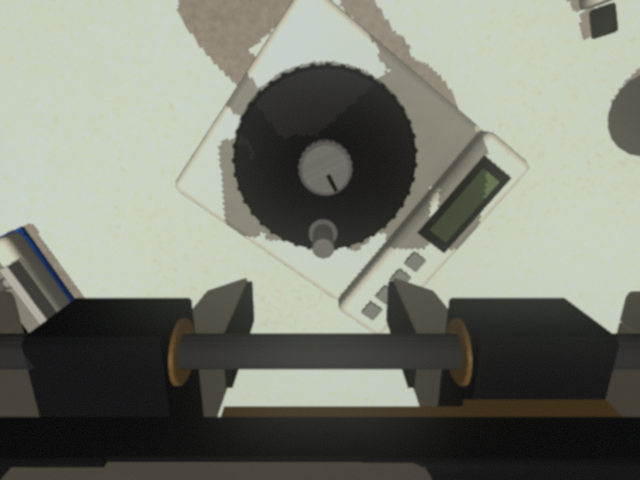

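The wrist view shows the wheel disc centred at (325,155), the knob top at (325,167), the post top at (322,246) and the knob mark's end near (335,190).

```bash
cat >>lib.py <<'E'
def shift(o,p):
    "tool-axis shift in mm from measured pose to world TCP p"
    return np.round(R.from_euler("xyz",o["tool_rot"]).as_matrix().T@(np.asarray(p)-o["tool_pos"])*1000,1)
E
python3 - <<'E'
from cell import robot
from lib import *
w=robot.read_camera("wrist")
for n,uv,z in [("wheel",(325,156),.07),("knob",(326,167),.1),("post",(322,246),.106),("postbase",(322,226),.07),("mark",(335,190),.1)]: print(n,ray(w,uv,z))
E
```

```text
wheel [0.51867027 0.25102553 0.07      ]
knob [0.5220566  0.24964395 0.1       ]
post [0.56412651 0.22637858 0.106     ]
postbase [0.56162003 0.2277939  0.07      ]
mark [0.53703287 0.24849262 0.1       ]
```

```bash
python3 -m inch '{"travel":[[4,2,30],[4,2,65],[4,2,95],[4,2,95],[4,2,95],[4,2,95],[4,2,95],[4,2,95],[4,2,95],[4,2,95]],"turn":[0,0,0,0,0,0,0,0,0,0],"claw":[-0.3,-0.3,-0.3,-0.3,1,1,1,1,1,1]}' 8
python3 - <<'E'
from cell import robot
from lib import *
o=robot.observe(); c=np.array([.5205,.2485]); p=o["tool_pos"][:2]
a0=np.arctan2(*(p-c)[::-1]); print(np.degrees(a0),np.linalg.norm(p-c))
for k in range(1,25):
    a=a0-np.radians(10*k); q=c+.048*np.array([np.cos(a),np.sin(a)])
    print(k*10,shift(o,[*q,o["tool_pos"][2]])[:2])
E
```

```text
time: 2.5
tool_pos: [0.5629, 0.2268, 0.1476]
tool_rot: [3.141, 0.0, 2.687]
contact_force: [-0.4, 0.1, -0.6]
opening: 0.0161
grip_force: 0.0
-27.079333667746234 0.047660601866656827
10 [ 0.5 -8.3]
20 [  2.8 -16.4]
30 [  6.5 -23.9]
40 [ 11.4 -30.7]
50 [ 17.5 -36.5]
60 [ 24.4 -41.1]
70 [ 32.  -44.5]
80 [ 40.2 -46.6]
90 [ 48.5 -47.1]
100 [ 56.8 -46.3]
110 [ 64.9 -44. ]
120 [ 72.4 -40.3]
130 [ 79.2 -35.4]
140 [ 85.  -29.4]
150 [ 89.6 -22.4]
160 [ 93.  -14.8]
170 [95.1 -6.7]
180 [95.6  1.7]
190 [94.8 10. ]
200 [92.5 18.1]
210 [88.8 25.6]
220 [83.9 32.3]
230 [77.9 38.2]
240 [70.9 42.8]
```

```bash
python3 -m inch '{"travel":[[0,0,0],[0,-4,0],[1,-8,0],[3,-16,0],[6.5,-24,0],[11.5,-31,0],[17.5,-36.5,0],[24.5,-41,0],[32,-44.5,0],[40,-46.5,0],[48.5,-47,0],[48.5,-47,0]],"turn":[0,0,0,0,0,0,0,0,0,0,0,0],"claw":[1,1,1,1,1,1,1,1,1,1,1,1]}' 8
python3 - <<'E'
from cell import robot
from lib import *
o=robot.observe(); c=np.array([.5205,.2485]); p=o["tool_pos"][:2]
a0=np.arctan2(*(p-c)[::-1]); print(np.degrees(a0),np.linalg.norm(p-c))
for k in range(1,16):
    a=a0-np.radians(10*k); q=c+.048*np.array([np.cos(a),np.sin(a)])
    print(k*10,shift(o,[*q,.1476])[:2])
w=robot.read_camera("top"); cv2.imwrite("pics/t2.png",cv2.resize(w["pixels"][140:290,190:420,::-1],None,fx=3.4,fy=3.4,interpolation=2))
E
```

```text
time: 3.7
tool_pos: [0.4971, 0.2062, 0.1474]
tool_rot: [-3.14, -0.001, 2.688]
contact_force: [-0.9, -0.1, 4.6]
opening: 0.0132
grip_force: 8.0
-118.92924257547199 0.04836135905843723
10 [8.3 1.5]
20 [16.2  4.1]
30 [23.6  8. ]
40 [30.2 13.1]
50 [35.8 19.4]
60 [40.3 26.4]
70 [43.4 34.2]
80 [45.2 42.4]
90 [45.5 50.7]
100 [44.3 59. ]
110 [41.8 67. ]
120 [37.8 74.4]
130 [32.7 81. ]
140 [26.5 86.6]
150 [19.4 91. ]
```

View pics/t2.png

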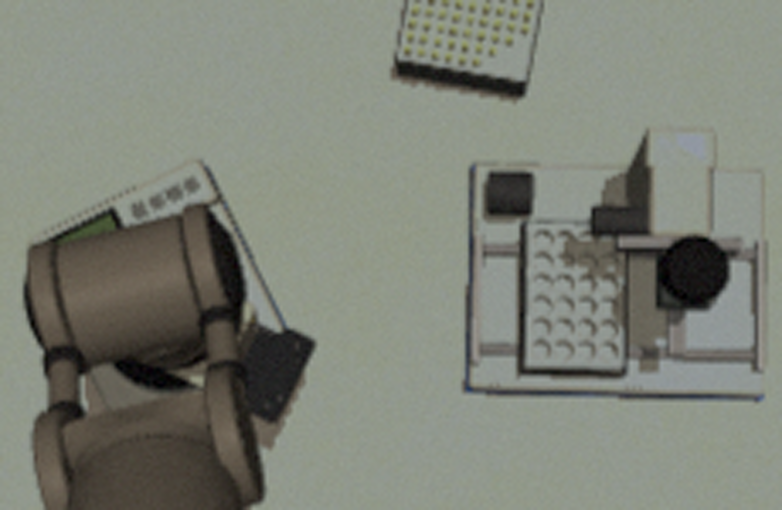

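The plate has moved right: row 1 is now at crop x≈610, about 24 mm further along. I'll continue by 100° and then measure.

```bash
python3 -m inch '{"travel":[[8,1.5,0],[16,4,0],[23.5,8,0],[30,13,0],[36,19.5,0],[40.5,26.5,0],[43.5,34,0],[45,42.5,0],[45.5,50.5,0],[44.5,59,0],[44.5,59,0],[44.5,59,0]],"turn":[0,0,0,0,0,0,0,0,0,0,0,0],"claw":[1,1,1,1,1,1,1,1,1,1,1,1]}' 8
python3 - <<'E'
from cell import robot
from lib import *
o=robot.observe(); c=np.array([.5205,.2485]); p=o["tool_pos"][:2]
a0=np.arctan2(*(p-c)[::-1]); print(np.degrees(a0),np.linalg.norm(p-c))
for k in range(1,11):
    a=a0-np.radians(5*k); q=c+.048*np.array([np.cos(a),np.sin(a)])
    print(k*5,shift(o,[*q,.1476])[:2])
t=robot.read_camera("top"); s=robot.read_camera("side")
a=cv2.resize(t["pixels"][175:265,320:420,::-1],(400,360),interpolation=2)
b=cv2.resize(s["pixels"][235:365,300:435,::-1],(400,385),interpolation=2)
im=np.zeros((385,800,3),np.uint8); im[:360,:400]=a; im[:,400:]=b
cv2.imwrite("pics/ts3.png",im)
E
```

```text
time: 4.95
tool_pos: [0.4734, 0.2823, 0.1459]
tool_rot: [-3.133, -0.024, 2.687]
contact_force: [-37.8, 21.9, 18.3]
opening: 0.0024
grip_force: 24.1
144.31869253721467 0.057964256166777556
5 [-10.7   2.4]
10 [-11.9   6.4]
15 [-13.5  10.3]
20 [-15.4  14. ]
25 [-17.6  17.6]
30 [-20.1  20.9]
35 [-22.9  24. ]
40 [-26.   26.9]
45 [-29.3  29.4]
50 [-32.8  31.7]
```

View pics/ts3.png

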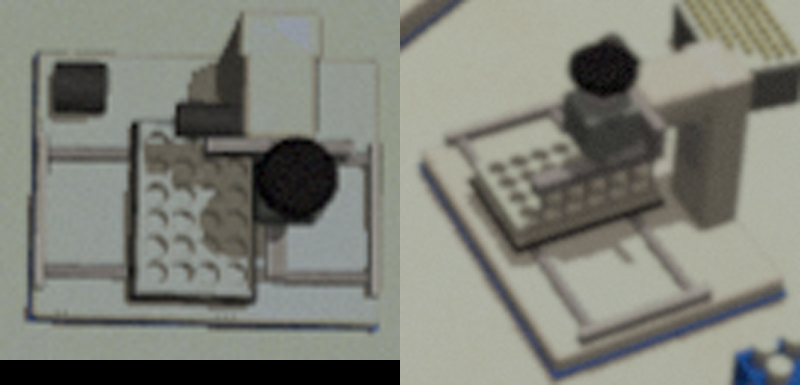

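The post slipped out: the opening is 2.4 mm and the arm sits 10 mm outside the circle. I'll back off outward, lift, and look at the station and wheel before regripping.

```bash
python3 -m inch '{"travel":[[6,0,0],[14,0,0],[20,0,0],[20,0,20],[20,0,-30],[20,0,-80],[20,0,-110],[20,0,-110]],"turn":[0,0,0,0,0,0,0,0],"claw":[1,1,1,1,1,0,0,0]}' 8
python3 - <<'E'
from cell import robot
from lib import *
c=robot.read_camera("top")
B=lambda x,y:(320+x/4,175+y/4)
for uv,z in [(B(232,246),.07),(B(237,272),.07),(B(297,180),.225)]: print(ray(c,uv,z))
w=robot.read_camera("wrist"); cv2.imwrite("pics/w4.png",w["pixels"][...,::-1])
o=robot.observe(); print(o["tool_pos"],o["tool_rot"],o["contact_force"])
print(shift(o,[.50,-.04,.27]))
E
```

```text
time: 5.85
tool_pos: [0.4685, 0.2877, 0.2619]
tool_rot: [3.135, 0.006, 2.686]
contact_force: [0.6, 0.1, -0.5]
opening: 0.0199
grip_force: 0.0
[ 0.51218052 -0.16304694  0.07      ]
[ 0.49302732 -0.16636159  0.07      ]
[ 0.53625306 -0.18766343  0.225     ]
[0.4666728  0.28695007 0.25730682] [3.14116654e+00 5.13108131e-04 2.68626190e+00] [-0.2636176   0.25311182  0.14223831]
[-173.7 -279.   -12.7]
```

View pics/w4.png

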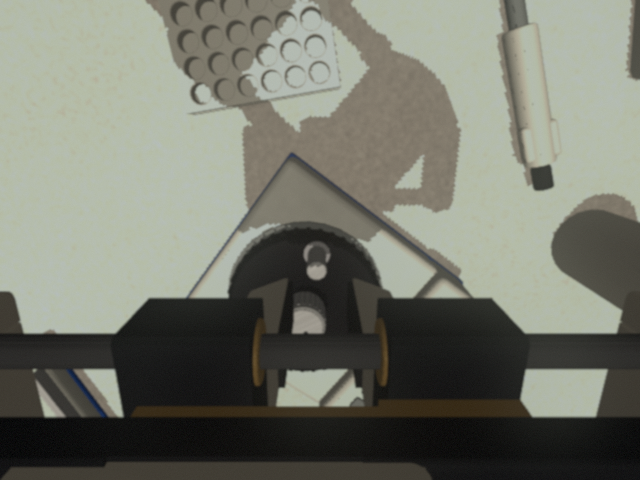

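Post top at (317,270), knob top at (308,320). I'll compute the post's angle and plan the regrip.

```bash
python3 - <<'E'
from cell import robot
from lib import *
w=robot.read_camera("wrist"); o=robot.observe(); c=np.array([.5205,.2485])
p=ray(w,(317,270),.106)[:2]; k=ray(w,(308,320),.1)[:2]
for cc in (c,k):
    d=p-cc; a=np.degrees(np.arctan2(d[1],d[0])); print(p,k,a,np.linalg.norm(d),"turned",(-28.1-a)%360,(-28.1-a)%360*.27925)
d=p-c; a=np.arctan2(d[1],d[0]); q=c+.048*np.array([np.cos(a),np.sin(a)])
print("to post",shift(o,[*q,.142]))
for deg in (0,5,10,20,30,40,50,60,70,80,90):
    b=a-np.radians(deg); r=c+.048*np.array([np.cos(b),np.sin(b)])-q
    print(deg,np.round(R.from_euler("xyz",o["tool_rot"]).as_matrix().T@[*r*1000,0],1)[:2])
E
```

```text
[0.48447068 0.27738193] [0.51860701 0.25327532] 141.28353038958335 0.04617659092539532 turned 190.61646961041666 53.22964913870885
[0.48447068 0.27738193] [0.51860701 0.25327532] 144.7707797112699 0.041790160567840316 turned 187.1292202887301 52.25583476562788
to post [-1.890e+01  1.000e-01  1.142e+02]
0 [0. 0.]
5 [-1.1  4. ]
10 [-2.5  8. ]
20 [-6.4 15.4]
30 [-11.5  22. ]
40 [-17.7  27.7]
50 [-24.8  32.1]
60 [-32.5  35.3]
70 [-40.7  37.1]
80 [-49.   37.5]
90 [-57.3  36.3]
```

```bash
python3 -m inch '{"travel":[[-19,0,30],[-19,0,65],[-19,0,95],[-19,0,112],[-19,0,112],[-19,0,112],[-19,0,112],[-19,0,112],[-19,0,112],[-19,0,112],[-19,0,112]],"turn":[0,0,0,0,0,0,0,0,0,0,0],"claw":[0,0,0,0,0,1,1,1,1,1,1]}' 15
python3 - <<'E'
from cell import robot
from lib import *
o=robot.observe();c=np.array([.5205,.2485]); d=o["tool_pos"][:2]-c; print(np.degrees(np.arctan2(d[1],d[0])),np.linalg.norm(d))
E
```

```text
time: 7.1
tool_pos: [0.4839, 0.2788, 0.1459]
tool_rot: [3.141, 0.001, 2.687]
contact_force: [-0.6, -0.5, 4.6]
opening: 0.0132
grip_force: 15.0
140.372246002228 0.0475320330368264
```

```bash
python3 -m inch '{"travel":[[-1,4,0],[-2.5,8,0],[-4.5,12,0],[-6.5,15.5,0],[-9,19,0],[-11.5,22,0],[-14.5,25,0],[-17.5,27.5,0],[-21,30,0],[-21,30,0],[-21,30,0]],"turn":[1,2,3,4,5,6,7,8,9,9,9],"claw":[1,1,1,1,1,1,1,1,1,1,1]}' 15
python3 - <<'E'
from cell import robot
from lib import *
o=robot.observe();c=np.array([.5205,.2485]); d=o["tool_pos"][:2]-c; print(np.degrees(np.arctan2(d[1],d[0])),np.linalg.norm(d))
print(o["qpos"])
E
```

```text
time: 8.2
tool_pos: [0.5167, 0.2975, 0.146]
tool_rot: [3.138, -0.001, 1.904]
contact_force: [4.1, 3.5, 2.0]
opening: 0.0138
grip_force: 15.0
94.41274591072411 0.049159229073611733
[3.93606015e-01 6.12945064e-01 1.50888150e+00 8.90319592e-04
 1.01567276e+00 6.00463142e-02]
```

```bash
python3 -m inch '{"travel":[[0,0,0],[0,0,0],[0,0,-30],[0,0,-70],[0,0,-100],[-35,-16,-100],[-75,-35,-100],[-115,-54,-100],[-155,-73,-100],[-195,-92,-100],[-235,-111,-100],[-275,-130,-90]],"turn":[0,0,0,0,0,1.5,3,4.5,6,7.5,9,10.5],"claw":[-0.2,-0.2,-0.2,-0.2,-0.2,-0.2,-0.2,-0.2,-0.2,-0.2,-0.2,-0.2]}' 10
python3 - <<'E'
from cell import robot
from lib import *
o=robot.observe(); print(shift(o,[.48,-.04,.21]),o["tool_rot"])
E
```

```text
time: 9.4
tool_pos: [0.4815, -0.0074, 0.2359]
tool_rot: [3.14, -0.0, 0.981]
contact_force: [1.0, -0.1, -0.7]
opening: 0.055
grip_force: 0.0
[-27.9  16.9  25.9] [ 3.14035764e+00 -4.07717278e-04  9.81008028e-01]
```

```bash
python3 -m inch '{"travel":[[-7,4,5],[-14,8,10],[-21,12,16],[-28,17,20],[-28,17,20],[-28,17,20],[-28,17,20],[-28,17,20],[-28,17,20]],"turn":[1.6,3.2,4.8,6.4,8,9.6,11.2,11.2,11.2],"claw":[-0.2,-0.2,-0.2,-0.2,-0.2,-0.2,-0.2,-0.2,-0.2]}'
python3 - <<'E'
from cell import robot
from lib import *
o=robot.observe(); print(o["tool_pos"],o["tool_rot"])
w=robot.read_camera("wrist"); cv2.imwrite("pics/w5.png",w["pixels"][...,::-1])
np.savez("w5.npz",**w)
for p in ([.537,-.187,.225],[.537,-.187,.082],[.544,-.18,.07]): print(proj(w,p))
E
```

```text
time: 10.3
tool_pos: [0.4803, -0.0384, 0.215]
tool_rot: [-3.141, 0.001, 0.012]
contact_force: [-0.2, -0.6, -0.2]
opening: 0.0552
grip_force: 0.0
[ 0.48026734 -0.03838181  0.21499055] [-3.14135235e+00  9.75196806e-04  1.19274835e-02]
[990.88882587 227.04977577]
[581.90086731 158.81250945]
[559.81331154 144.68861457]
```

View pics/w5.png

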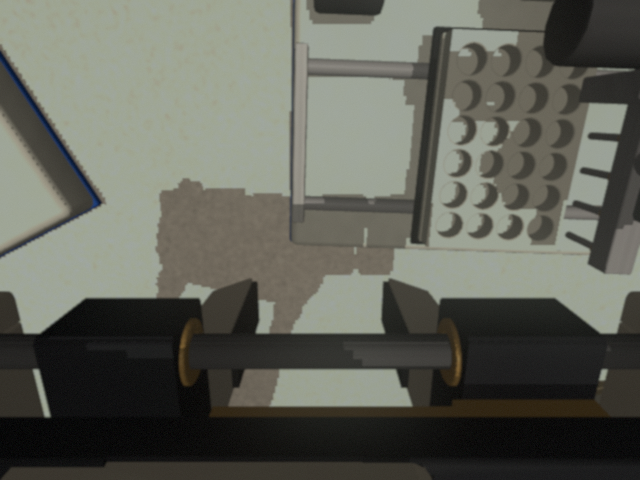

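The wrist view shows the pin tips' left ends at about (590,134), (583,171), (574,205) and (567,235). The first-row wells are centred near (569,98), (563,132), (555,163), (549,194) and (541,226).

```bash
python3 - <<'E'
from lib import *
w=dict(np.load("w5.npz"))
P=np.array([ray(w,u,.082) for u in [(590,134),(583,171),(574,205),(567,235)]])
W=np.array([ray(w,u,.07) for u in [(569,98),(563,132),(555,163),(549,194),(541,226)]])
W4=np.array([ray(w,u,.07) for u in [(472,58),(466,95),(461,129),(457,162),(453,193),(448,223)]])
print(P);print(W);print(W4)
for Q in (P,W,W4):
    print(np.polyfit(Q[:,0]-.51,Q[:,1],1))
im=w["pixels"][40:260,430:640,::-1]; cv2.imwrite("pics/w5c.png",cv2.resize(im,None,fx=2.7,fy=2.7,interpolation=2))
E
```

```text
[[ 0.55084523 -0.18868975  0.082     ]
 [ 0.53004572 -0.18909135  0.082     ]
 [ 0.50987348 -0.18795273  0.082     ]
 [ 0.49118644 -0.18747078  0.082     ]]
[[ 0.57041627 -0.1802532   0.07      ]
 [ 0.55136132 -0.18047985  0.07      ]
 [ 0.53313027 -0.17916137  0.07      ]
 [ 0.51405366 -0.17902314  0.07      ]
 [ 0.49338063 -0.17772322  0.07      ]]
[[ 0.59100955 -0.12141383  0.07      ]
 [ 0.57135726 -0.12041936  0.07      ]
 [ 0.55237227 -0.11976251  0.07      ]
 [ 0.53303461 -0.11961059  0.07      ]
 [ 0.51398321 -0.11931044  0.07      ]
 [ 0.49466288 -0.11828885  0.07      ]]
[-0.0238786  -0.18805072]
[-0.03413996 -0.17856109]
[-0.02839418 -0.1188714 ]
```

View pics/w5c.png

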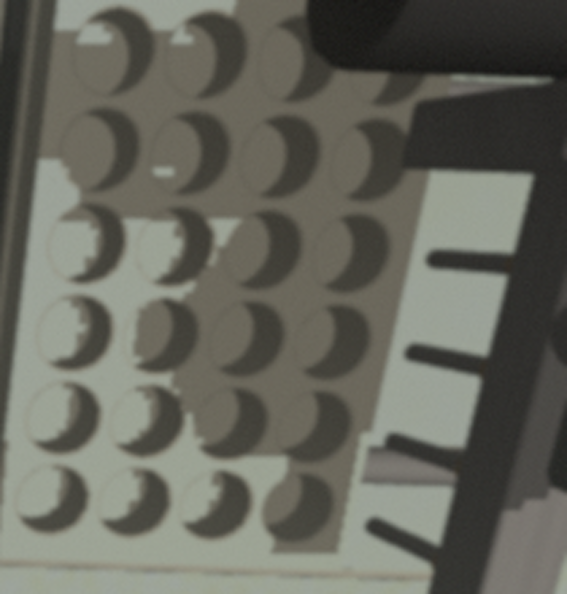

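```bash
cat >meas.py <<'E'
from lib import *
def gap(w,wells,pins,ids):
    "wells: {(i,row):uv}, i along station x 0..5; pins: uv list -> (x,y) of the pins in the first row's frame, mm"
    obj=np.array([[19.3*(i-2.5),19.3*r,0] for i,r in wells],float); img=np.array(list(wells.values()),float)
    K=np.array([[w["fx"],0,w["cx"]],[0,w["fy"],w["cy"]],[0,0,1]],float)
    ok,rv,tv=cv2.solvePnP(obj,img,K,None,flags=cv2.SOLVEPNP_ITERATIVE)
    e=cv2.projectPoints(obj,rv,tv,K,None)[0][:,0]-img; M=cv2.Rodrigues(rv)[0]; o=-M.T@tv[:,0]
    T=w["cam_to_world"]; yaw=np.degrees(np.arctan2(*(T[:3,:3]@M)[[1,0],0])); print("rms px",e.std(),"row1 world",T[:3,:3]@tv[:,0]/1000+T[:3,3],"yaw",yaw,"normal",(T[:3,:3]@M)[:,2])
    for u in pins:
        d=M.T@np.linalg.inv(K)@[*u,1]; print(np.round(o+d*(12-o[2])/d[2],2))
E
python3 - <<'E'
from meas import *
w=dict(np.load("w5.npz")); s=lambda x,y:(430+x/2.7,40+y/2.7)
wells={(3,0):s(352,253),(2,0):s(333,341),(1,0):s(314,426),(0,0):s(298,507),(4,0):s(371,160),
(3,3):s(86,243),(2,3):s(75,333),(1,3):s(62,417),(0,3):s(51,498),(4,3):s(100,149),(5,3):s(114,51),
(5,2):s(206,54),(4,2):s(190,152),(3,2):s(175,246),(2,2):s(166,335),(1,2):s(147,419),(0,2):s(133,501),
(5,1):s(296,59),(4,1):s(280,157),(3,1):s(263,249),(2,1):s(248,338),(1,1):s(231,423),(0,1):s(215,504)}
gap(w,wells,[s(433,258),s(410,351),s(391,440),s(371,523)],0)
a=[ray(w,u,.082) for u in (s(433,258),s(410,351),s(391,440),s(371,523))]; print(np.array(a))
b=[ray(w,u,.07) for u in (s(352,253),s(333,341),s(314,426),s(298,507))]; print(np.array(b))
E
```

```text
rms px 0.3821614696198444 row1 world [ 0.54079364 -0.17795402  0.07118633] yaw -1.442412310175183 normal [0.00389907 0.00755486 0.99996386]
[  9.47 -10.16  12.  ]
[-9.82 -9.82 12.  ]
[-29.19 -10.14  12.  ]
[-48.17  -9.95  12.  ]
[[ 0.54999774 -0.18908168  0.082     ]
 [ 0.53061392 -0.18830527  0.082     ]
 [ 0.51111357 -0.18818635  0.082     ]
 [ 0.49201284 -0.18755592  0.082     ]]
[[ 0.55036555 -0.17910816  0.07      ]
 [ 0.53113637 -0.17852113  0.07      ]
 [ 0.51165281 -0.17777694  0.07      ]
 [ 0.49220044 -0.17753102  0.07      ]]
```

Fitting the plate grid gives a gap of 10.0 mm, and the pin x-spacing comes out right. Stage 1 is met. I need about 3.33 rad (191°) on the inner knob, so I'll unwind the wrist on the way over.

```bash
python3 -m inch '{"travel":[[0,0,-20],[4,-15,-40],[8,-45,-50],[12,-80,-50],[16,-115,-50],[20,-150,-50],[25,-185,-50],[30,-220,-50],[36,-255,-50],[43,-287,-50],[43,-287,-50],[43,-287,-50]],"turn":[-1.7,-3.4,-5.1,-6.8,-8.5,-10.2,-11.9,-13.6,-15.3,-17,-18.7,-20.4],"claw":[-0.2,-0.2,-0.2,-0.2,-0.2,-0.2,-0.2,-0.2,-0.2,-0.2,-0.2,-0.2]}' 25
python3 -m inch '{"travel":[[0,0,0],[0,0,0],[0,0,0],[0,0,0],[0,0,0],[0,0,0],[0,0,0],[0,0,0],[0,0,0],[0,0,0],[0,0,0],[0,0,0]],"turn":[-1.7,-3.4,-5.1,-6.8,-8.5,-10.2,-11.9,-13.6,-15.3,-17,-18.7,-20.4],"claw":[-0.1,-0.1,-0.1,-0.1,-0.1,-0.1,-0.1,-0.1,-0.1,-0.1,-0.1,-0.1]}'
python3 -m inch '{"travel":[[0,0,0],[0,0,0],[0,0,0],[0,0,0],[0,0,0],[0,0,0],[0,0,0],[0,0,0],[0,0,0],[0,0,0]],"turn":[-1.7,-3.4,-5.1,-6.8,-8.5,-10.2,-11.9,-13.6,-13.9,-13.9],"claw":[0.1,0.1,0.1,0.1,0.1,0.1,0.1,0.1,0.1,0.1]}'
python3 - <<'E'
from cell import robot
from lib import *
o=robot.observe(); print(shift(o,[.52,.249,.141]),o["qpos"],o["opening"])
w=robot.read_camera("wrist"); g=w["pixels"]
for p in ([.52,.249,.1],[.5165,.297,.106]): print(proj(w,p))
cv2.imwrite("pics/w6.png",g[...,::-1])
E
```

```text
time: 11.55
tool_pos: [0.5211, 0.2501, 0.2647]
tool_rot: [-3.141, 0.0, 1.799]
contact_force: [-0.1, -0.4, -0.0]
opening: 0.0547
grip_force: 0.0
time: 12.75
tool_pos: [0.5213, 0.2489, 0.265]
tool_rot: [3.142, -0.001, -2.706]
contact_force: [-0.2, -0.5, -0.8]
opening: 0.0503
grip_force: 0.0
time: 13.75
tool_pos: [0.5214, 0.2489, 0.2651]
tool_rot: [3.141, -0.0, -1.503]
contact_force: [0.6, 0.1, 0.3]
opening: 0.0417
grip_force: 0.0
[ -0.2   1.3 124.1] [ 3.12716604e-01  4.60171881e-01  1.41682086e+00  4.34365369e-05
  1.26495501e+00 -2.89652107e+00] 0.0416629482600931
[321.54331558 232.96986679]
[321.86630384 299.80330472]
```

```bash
python3 - <<'E'
from cell import robot
from lib import *
w=robot.read_camera("wrist"); g=cv2.cvtColor(w["pixels"],cv2.COLOR_RGB2GRAY)
s=cv2.medianBlur(g,5)[170:285,250:395]
print(cv2.HoughCircles(s,cv2.HOUGH_GRADIENT,1.2,20,param1=80,param2=14,minRadius=18,maxRadius=34))
m=(s>90).astype(np.uint8); n,l,st,ce=cv2.connectedComponentsWithStats(m)
for i in range(1,n):
    if st[i,4]>150: u=ce[i]+[250,170]; print(st[i],u,ray(w,u,.1))
print(s[::12,::12])
E
```

```text
[[[66.600006 60.600002 22.32    ]]]
[  45   38   42   43 1383] [316.37527115 228.73246565] [0.523812   0.24620063 0.1       ]
[103  68  42  47 667] [383.03298351 268.93403298] [0.47438195 0.27287768 0.1       ]
[  0  89  21  23 226] [256.37168142 273.12831858] [0.56460753 0.28208987 0.1       ]
[[ 93  52  49  48  46  46  46  47  49  51  54  80 198]
 [ 50  48  46  45  43  41  41  42  44  46  50  54 192]
 [ 48  46  43  41  37  37  36  38  41  43  46  50 102]
 [ 46  44  41  39  37  72  71  37  38  40  44  48  51]
 [ 44  41  33  30 114 170 164  84  30  33  36  41  45]
 [ 38  34  32  29  56  85 103 104  30  32  35  39  66]
 [ 36  34  31  29  88 105 102  82  29  31  35  39 151]
 [ 36  33  30  29  29  30  30  29  30  32  35  38 144]
 [127  32  31  30  30  29  36  31  31  32  35 126 171]
 [ 99 114  33  31  31  85  61  37  32  34 124 126 126]]
```

```bash
python3 -m inch '{"travel":[[1,0,30],[1,0,60],[1,0,90],[1,0,115],[1,0,124],[1,0,124],[1,0,124],[1,0,124],[1,0,124],[1,0,124],[1,0,124]],"turn":[0,0,0,0,0,0,0,0,0,0,0],"claw":[-0.1,-0.1,-0.1,-0.1,-0.1,1,1,1,1,1,1]}' 25
```

```text
time: 14.95
tool_pos: [0.5236, 0.2483, 0.1428]
tool_rot: [-3.136, 0.001, -1.502]
contact_force: [6.5, 1.9, -4.9]
opening: 0.0314
grip_force: 25.0
```

```bash
python3 -m inch '{"travel":[[0,-3,0],[0,-3,0],[0,-3,0],[0,-3,0],[0,-3,0],[0,-3,0],[0,-3,0],[0,-3,0],[0,-3,0],[0,-3,0],[0,-3,0]],"turn":[0,0,1,2,3,4,5,6,7,8,8],"claw":[1,1,1,1,1,1,1,1,1,1,1]}' 25
```

```text
time: 16.05
tool_pos: [0.5253, 0.248, 0.1427]
tool_rot: [-3.14, 0.002, -2.201]
contact_force: [-0.4, -3.6, 5.2]
opening: 0.0312
grip_force: 25.0
```

```bash
python3 -m inch '{"travel":[[0,0,0],[0,0,0],[0,0,0],[0,0,0],[0,0,0],[0,0,0],[0,0,0],[0,0,0],[0,0,0],[0,0,0],[0,0,0],[0,0,0]],"turn":[1.2,2.4,3.6,4.8,6,7.2,8.4,9.6,10.8,12,13.2,14.4],"claw":[1,1,1,1,1,1,1,1,1,1,1,1]}' 25
python3 -m inch '{"travel":[[0,0,0],[0,0,0],[0,0,0],[0,0,0],[0,0,0],[0,0,0],[0,0,0],[0,0,0],[0,0,0],[0,0,0],[0,0,0],[0,0,0]],"turn":[1.2,2.4,3.6,4.8,6,7.2,8.4,9.6,10.8,12,13.2,14.4],"claw":[1,1,1,1,1,1,1,1,1,1,1,1]}' 25
python3 -m inch '{"travel":[[0,0,0],[0,0,0],[0,0,0],[0,0,0],[0,0,0]],"turn":[1,1.4,1.4,1.4,1.4],"claw":[1,1,1,1,1]}' 25
```

```text
time: 17.25
tool_pos: [0.526, 0.2461, 0.1427]
tool_rot: [-3.14, 0.004, 2.825]
contact_force: [2.2, -11.9, 5.4]
opening: 0.0313
grip_force: 25.0
time: 18.45
tool_pos: [0.5244, 0.2449, 0.1427]
tool_rot: [-3.141, 0.006, 1.568]
contact_force: [-3.1, -18.0, 11.8]
opening: 0.0314
grip_force: 25.0
time: 18.95
tool_pos: [0.5242, 0.2449, 0.1426]
tool_rot: [-3.141, 0.006, 1.45]
contact_force: [-4.7, -16.6, 10.9]
opening: 0.0311
grip_force: 25.0
```

```bash
python3 -m inch '{"travel":[[0,0,0],[0,0,0],[0,0,0],[0,0,-30],[0,0,-70],[0,0,-110],[-35,-1,-115],[-75,-3,-115],[-115,-5,-115],[-160,-6,-115],[-205,-8,-115],[-250,-9,-100]],"turn":[0,0,0,0,0,0,1.6,3.2,4.8,6.4,8,9.6],"claw":[0,0,0,0,0,0,0,0,0,0,0,0]}' 10
python3 -m inch '{"travel":[[-12,32,5],[-24,30,20],[-24,30,28],[-24,30,28],[-24,30,28],[-24,30,28]],"turn":[1.6,3.2,4.8,6.4,6.9,6.9],"claw":[0,0,0,0,0,0]}' 10
python3 - <<'E'
from cell import robot
from lib import *
o=robot.observe(); print(shift(o,[.4803,-.0384,.215]),o["tool_pos"],o["tool_rot"])
E
```

```text
time: 20.15
tool_pos: [0.4855, -0.0001, 0.2428]
tool_rot: [3.139, -0.004, 0.606]
contact_force: [1.3, 0.3, -0.2]
opening: 0.0461
grip_force: 0.0
time: 20.75
tool_pos: [0.4826, -0.037, 0.2132]
tool_rot: [-3.141, -0.0, 0.008]
contact_force: [-0.0, -0.0, 0.4]
opening: 0.0459
grip_force: 0.0
[-2.3  1.4 -1.8] [ 0.48257463 -0.03697938  0.21317397] [-3.14130350e+00 -2.02431952e-04  8.40009212e-03]
```

```bash
python3 - <<'E'
from cell import robot
from lib import *
w=robot.read_camera("wrist"); np.savez("w7.npz",**w)
p=w["pixels"][50:250,430:640,::-1]; p=cv2.convertScaleAbs(p,alpha=1.3)
cv2.imwrite("pics/w7c.png",cv2.resize(p,None,fx=3,fy=3,interpolation=2))
E
```

```text
(no output)
```

View pics/w7c.png

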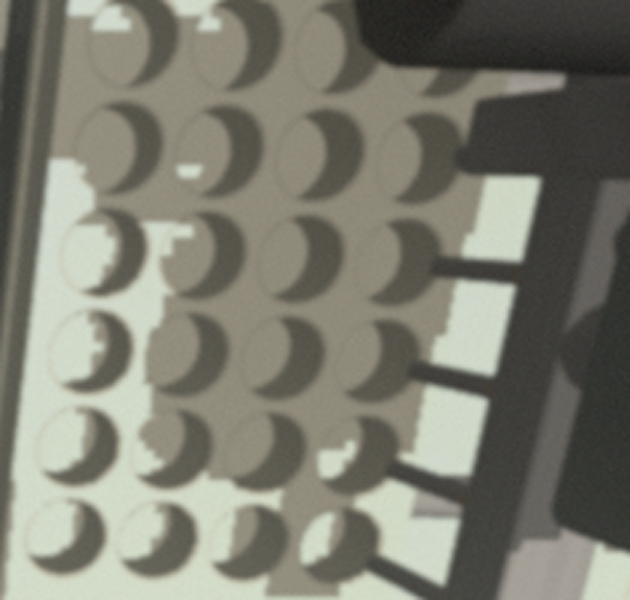

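The well centres can be read and the pins reach over the first row's right rims, with tips near (436,266), (413,370), (388,466) and (368,562). I'll fit the grid and inspect the pixels around the tips.

```bash
python3 - <<'E'
from meas import *
w=dict(np.load("w7.npz")); s=lambda x,y:(430+x/3,50+y/3)
wells={(3,0):s(398,262),(2,0):s(377,361),(1,0):s(359,455),(0,0):s(340,545),(4,0):s(421,158),
(4,1):s(320,155),(3,1):s(301,258),(2,1):s(283,357),(1,1):s(265,451),(0,1):s(250,541),
(5,2):s(235,44),(4,2):s(219,151),(3,2):s(203,255),(2,2):s(187,354),(1,2):s(173,448),(0,2):s(158,538),
(5,3):s(133,40),(4,3):s(119,148),(3,3):s(104,252),(2,3):s(91,351),(1,3):s(78,446),(0,3):s(66,536)}
tips=[s(438,266),s(416,370),s(393,466),s(372,562)]
gap(w,wells,tips,0)
print(np.round(tips,1))
g=cv2.cvtColor(w["pixels"],cv2.COLOR_RGB2GRAY)
for u,v in tips:
    v=int(round(v)); u=int(round(u)); print(u-8,v-4); print(g[v-4:v+6,u-8:u+10])
E
```

```text
rms px 0.1933744518406071 row1 world [ 0.54071446 -0.17822979  0.0705698 ] yaw -1.3685513166090582 normal [0.00456915 0.00784198 0.99995881]
[ 9.48 -0.35 12.  ]
[-9.91 -0.41 12.  ]
[-28.72   0.06  12.  ]
[-48.45   0.14  12.  ]
[[576.  138.7]
 [568.7 173.3]
 [561.  205.3]
 [554.  237.3]]
568 135
[[ 62  63  64  63  64  63  61  57  61  67  72  79  81  82  84  96 116 130]
 [ 63  64  64  63  62  61  58  54  52  54  56  59  61  61  64  70  83  91]
 [ 62  62  64  63  62  58  53  51  50  52  49  51  52  51  52  54  57  60]
 [ 63  63  61  64  62  57  52  49  48  47  49  51  49  50  48  48  48  48]
 [ 63  65  64  64  63  56  50  47  50  50  49  48  48  47  48  47  47  47]
 [ 64  65  63  63  60  53  51  48  49  48  48  47  49  48  49  47  50  47]
 [ 65  66  65  65  61  60  55  54  56  54  52  53  49  49  51  50  51  50]
 [ 64  64  64  65  64  64  67  71  73  74  71  69  69  69  74  78  77  71]
 [ 66  66  64  64  66  70  77  87  92  95  92  93  93  99 111 120 122 112]
 [ 64  66  64  65  70  77  87  98 103 103 104 104 104 115 135 147 151 147]]
561 169
[[ 64  63  63  64  65  64  63  66  74  85  93
[... 1523 characters left out ...]
160 163 163 164 165 163]
 [ 71  72  70  70  70  70  71  70  72  89 115 138 152 161 164 163 164 164]
 [ 71  71  69  71  70  69  67  64  66  74  89 110 128 145 156 160 163 165]
 [ 71  70  70  70  71  68  64  62  59  60  65  77  94 112 130 144 155 161]
 [ 71  72  71  72  70  68  61  57  54  57  58  58  67  77  93 112 130 145]
 [ 70  72  71  72  69  67  61  57  54  55  57  56  56  60  66  77  92 112]
 [ 72  73  70  72  75  78  75  65  59  54  57  56  55  57  58  58  66  77]
 [ 72  72  74  77  90 106 106  94  75  63  57  54  57  57  57  57  59  59]
 [ 74  82  89  98 115 132 139 131 114  93  76  64  57  55  55  56  57  56]
 [ 88 102 120 132 142 152 158 155 145 130 113  92  74  64  58  56  56  56]]
```

The pins now sit within about 0.3 mm of the row centre, and the knob turn also gives 10.0 mm. Next is pressing the pad at about (0.539, -0.178).

```bash
python3 -m inch '{"travel":[[0,0,-40],[0,0,-80],[0,0,-117],[10,30,-117],[25,65,-117],[40,100,-117],[55,141,-117],[55,141,-117],[55,141,-117],[55,141,-117]],"turn":[0,0,0,0,0,0,0,0,0,0],"claw":[1,1,1,1,1,1,1,1,1,1]}' 10
python3 - <<'E'
from cell import robot
from lib import *
t=robot.read_camera("side"); print(proj(t,robot.observe()["tool_pos"]-[0,0,.066]),proj(t,[.539,-.178,.225]))
g=cv2.cvtColor(t["pixels"],cv2.COLOR_RGB2GRAY); print(g[236:276:3,345:395:4])
E
```

```text
time: 21.8
tool_pos: [0.5382, -0.1768, 0.3302]
tool_rot: [-3.141, 0.0, 0.009]
contact_force: [-0.4, -0.4, -0.0]
opening: 0.0005
grip_force: 0.0
[365.02935971 236.84765827] [364.95316418 251.48281716]
[[185 185 185 183  83  80  92  77  91 137 176 185 144]
 [184 183 185 187 156 158 177 166 179 185 185 185  86]
 [185 182 186 185 185 185 186 184 184 187 185 184  60]
 [186 184 183 185 181 174 173 173 184 186 185 182  58]
 [183 184 184 161  78  42  41  67 180 186 184 172  48]
 [185 183 180  43  17   2  21  17 120 186 185 180  90]
 [185 184 166  15  18  25  10  17  37 159 182 179 176]
 [184 183 169  11   4  16  24  21  66 168 182 183 182]
 [185 185 183  73  21  16  22  18 125 183 182 181 181]
 [184 183 158  86  42  23  34  61 144 175 182 182 181]
 [183 183 120  80  79  75  82  83 132 153 181 179 175]
 [181 173 100  67  79  75  79  77  97 143 161 148 118]
 [136 103  79  54  96  81  70  61  60 118 131 103  94]
 [115 152  76  55  68  66  61  53  58  58 125 105  88]]
```

```bash
python3 -m inch '{"travel":[[0,0,20],[0,0,34],[0,0,40],[0,0,45],[0,0,50],[0,0,55],[0,0,60],[0,0,62],[0,0,63],[0,0,64],[0,0,64]],"turn":[0,0,0,0,0,0,0,0,0,0,0],"claw":[1,1,1,1,1,1,1,1,1,1,1]}' 10
```

```text
time: 22.95
tool_pos: [0.5383, -0.1767, 0.2687]
tool_rot: [-3.141, -0.001, 0.009]
contact_force: [-6.6, 3.6, 12.2]
opening: 0.0006
grip_force: 6.2
```

```bash
python3 -m inch '{"travel":[[0,0,1],[0,0,2],[0,0,2],[0,0,2],[0,0,2]],"turn":[0,0,0,0,0],"claw":[1,1,1,1,1]}' 10
```

```text
time: 23.45
tool_pos: [0.5383, -0.1767, 0.2685]
tool_rot: [3.141, -0.003, 0.009]
contact_force: [-9.5, 5.9, 23.1]
opening: 0.0002
grip_force: 11.5
```

The force rises with no further travel, so the head is at its stop. Now I'll lift off and clear.

```bash
python3 -m inch '{"travel":[[0,0,-6],[0,0,-14],[0,0,-22],[0,0,-35],[0,0,-60],[0,0,-90],[0,0,-90],[0,0,-90],[0,0,-90],[0,0,-90]],"turn":[0,0,0,0,0,0,0,0,0,0],"claw":[1,1,1,1,1,1,1,1,1,1]}' 10
python3 - <<'E'
from cell import robot
from lib import *
t=robot.read_camera("side"); g=cv2.cvtColor(t["pixels"],cv2.COLOR_RGB2GRAY); print(g[236:276:3,345:395:4])
print(robot.hand_in())
E
```

```text
time: 24.45
tool_pos: [0.5382, -0.1776, 0.3531]
tool_rot: [-3.141, 0.002, 0.008]
contact_force: [-0.3, 0.4, -0.3]
opening: 0.0003
grip_force: 0.0
[[184 184 186 184 186 185 186 184 184 185 185 185 144]
 [183 185 184 183 184 185 185 185 183 185 182 184  83]
 [183 182 183 184 184 183 186 185 185 183 184 182  64]
 [183 181 182 184 183 174 173 173 186 185 184 183  58]
 [184 184 184 161  79  46  44  68 179 184 184 173  53]
 [183 183 180  45  11   9   8  13 122 186 184 179  89]
 [185 183 167   9  11  10   8  17  30 157 180 179 176]
 [184 185 168   6  13   0  28  26  68 169 179 180 181]
 [184 184 182  72   8  24  28  20 121 183 180 182 180]
 [184 184 159  89  50  20  25  57 142 175 182 180 183]
 [183 184 114  76  79  77  85  81 130 150 180 180 173]
 [177 171 103  66  81  73  75  80 100 144 161 148 119]
 [134 104  82  53  96  83  70  61  58 118 132 101  93]
 [114 153  75  55  68  69  55  54  60  63 138 102  86]]
the job is handed in; nothing more can be done
None
```

I handed the job in at about 24.5 s: the plate stopped about 10 mm short, the pins were brought over the first row (within about 0.4 mm by my measurement), and the head was pressed to its stop and sprang back up; the fingers slipped off the post once while winding, and no verdict was returned.

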